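# Meter four ball feet from the lane feeder into the hung pail

## Task

Draw a set of four brass ball feet for the settee: lift the little steel pail out of the slack bench clamp and hang it by its eye on the slanted hook under the feeder, handle to the front, before touching the gate; then slide the feeder's gate open only far enough for the first two lanes to empty into the pail, and push it fully shut again. The third lane's two feet stay in the feeder and the pail stays hanging on the hook with the four feet in it. Spill no foot, and leave the furniture pieces and other things on the desk where they are.

Things in the scene. Friction and masses are not known exactly. Their poses are not given: they have to be found in the camera images.
- feeder: Three-lane gravity feeder (hopper on a stand), fixed to the desk. Origin: underside, below the hook's vertical plane; z up; its front, where the pail comes in, faces its -x. In mm in its frame: foot board x -70..80, y -60..60, 10 high; hopper x 5..50, y -27..52, z 146..228, clear front, held by a post behind it; nothing of the hopper or gate is below z 137.
- hook_root (a point): Where the slanted hook's axis leaves the front face (x = 50 mm) of the feeder's post (x 50..70, y -17..17, full height): feeder frame (50, 0, 84). The hook is a straight steel rod, diameter 8, 32 long plus a round end, rising at 45 degrees towards the front (-x). Under the hopper there is room for the pail held by its handle, not for a gripper that holds its body.
- lane1 (a point): Bottom centre of the first lane, feeder frame (19, -12.5, 140) mm, the lane farthest from the gate's handle. Second and third lane: y 12.5 and 37.5. Each lane is 20 x 20 mm inside, with 5 mm dividers, and holds two ball feet, one on the other. The hung pail's mouth is under the first and second lanes, not under the third.
- gate (a joint): Travel of the feeder's gate (a plate under all lanes, z 140..145 mm) in m: 0 = shut, up to 0.095; slides along feeder +y with about 1.5 N friction and stays where left. Its edge lies at feeder y = -26.5 mm + travel, so the first lane opens first. At 0.050 the first two lanes are fully open; past 0.062 the third may let go. May start up to 0.008 open, which drops nothing.
- gate_grip (a point): Grip point of the gate's upright wooden handle; it moves with the gate; shut, it is at feeder (19, 105, 168) mm. The handle is a block 12 thick (feeder x), 26 long (feeder y), z 145 to 187, so 19 above this point; the hopper's end wall stands 53 mm from this point. Orientation as the feeder's.
- pail: Small square sheet-steel pail, 62 x 62 mm outside, 52 high, walls 2.5 to 3, floor 2.5, about 0.13 kg. Origin: centre of the underside, z up. It starts standing on the desk, its handle lying loose between the clamp's jaws, which rise above the handle and hide all but 10 mm of it; it lifts straight out. Rightly hung, its origin is at about feeder (19, 0, 25) mm, axes as the feeder's.
- pail_handle (a point): Grip point on the pail's straight wooden handle, pail frame (-73, 0, 38) mm. The handle stands out level from the middle of the -x wall: x -31..-101, 12 thick (y), z 26..50.
- pail_eye (a point): Centre of the eye, pail frame (29.5, 0, 56) mm: a window 22 wide (y) and 23 high (z 45..68) in a plate 3 thick on the pail's +x wall; the plate is 38 wide and rises to z 74. Hung, the bar over the window rests on the hook and the plate lies against the post; this point is then at about feeder (48.5, 0, 81).
- pail_in (a point): Point on the pail's middle axis 10 mm above its inner floor, pail frame (0, 0, 12.5) mm.
- clamp: Cast-iron bench clamp, fixed to the desk, its two padded wooden jaws slack. Origin: underside, below the middle of the gap. With base, screw and knob it covers x -35..35, y -77..108 mm; outside the jaws nothing is over 57 high. The pail stands at its -x end, at about clamp (-77, 0, 0) mm, turned half round, its handle along the gap towards +x.
- jaw_mid (a point): Middle of the gap between the clamp's jaws at the height of their tops, clamp frame (0, 0, 63) mm. Gap 26 mm wide (clamp y -13..13), jaws x -35..35, their outsides at y -33 and 33. In the gap the screw reaches up to z 21.
- foot1_center (a point): Centre of a turned brass ball foot, diameter 18, 22 g; starts in the first lane, lower.
- foot2_center (a point): Centre of a turned brass ball foot, diameter 18, 22 g; starts in the first lane, upper.
- foot3_center (a point): Centre of a turned brass ball foot, diameter 18, 22 g; starts in the second lane, lower.
- foot4_center (a point): Centre of a turned brass ball foot, diameter 18, 22 g; starts in the second lane, upper.
- foot5_center (a point): Centre of a turned brass ball foot, diameter 18, 22 g; starts in the third lane, lower.
- foot6_center (a point): Centre of a turned brass ball foot, diameter 18, 22 g; starts in the third lane, upper.
- settee: Bystander: rosewood miniature settee frame, 62 x 144 x 96 high, long along its y (mm). Origin: centre of its underside.
- highchair: Bystander: yellow painted miniature highchair, 61 x 57 x 124 high (mm). Origin: centre of its underside.
- curio: Bystander: dark glass-fronted miniature curio cabinet, 52 x 98 x 160 high (mm). Origin: centre of its underside.
- sanding_stick: Bystander: flat aluminium sanding stick, 18 x 150 x 8 high, long along its y (mm). Origin: centre of its underside.
- brush: Bystander: small flat brush lying down, 150 long along its x, 42 wide, 20 high (mm). Origin: centre of its underside.
- glue: Bystander: white glue bottle, diameter 38, 95 high (mm). Origin: centre of its underside.
- wax: Bystander: round low wax tin, diameter 60, 26 high (mm). Origin: centre of its underside.

How it is judged:
By the outcome, as a careful person would: the job done as asked, in the order asked, and still so for the second after the job is handed in, with the robot touching nothing.
It also fails if it takes over 69 s, if anything falls off the work surface, if the arm or the gripper's body presses on something with over 40 N, if the wrist force passes 120 N, or if a joint passes its speed limit or range.

## Robot

A 7-joint arm with a two-finger parallel gripper is mounted at the origin on the work surface. World frame = base frame: x ahead of the robot, y to its left, z up, the work surface at z = 0. Lengths are in m, angles in rad, forces in N, time in s.
With the tool pointing down it reaches from about 0.4 to 0.85 m from the base axis. Payload 10.4 kg.
Tool frame: the origin (TCP) lies midway between the tips of the shut fingers; the grasp point (between the pads) lies 19 mm behind it; x points along the fingers, y is the direction in which the jaws open and shut, and the axes are right-handed (so a half turn about x gives the same grasp; the last joint's range is limited). The gripper opens to 85 mm and grips with 20 to 120 N. Pads are 22 mm wide; open, the fingers measure 114 mm over their backs; the gripper's body (76 mm by 85 mm) begins 54 mm behind the grasp point. The pads swing forward as they close: fully open they stand 13 mm farther back than shut.
Start: joints at [-1.287, 0.332, -0.065, 1.46, 0.022, 1.35, -0.088], TCP at [0.189, 0.596, 0.231] pointing down, gripper open.
Joint ranges: [-2.6, 2.6], [-0.5, 2.12], [-1.47, 1.34], [0.16, 2.42], [-1.27, 4.41], [0.06, 2.06], [-2.6, 2.6]. Speed limits (rad/s): [2.22, 2.22, 2.79, 2.79, 3.14, 3.14, 3.14].

## Interface

Orientations are given as a unit quaternion [w, x, y, z].
In Python, from cell import get_state, get_image, camera_model, close_job gives the robot as it stands. The module is installed in compiled form; this text tells all that it offers.
- The arm moves only by the tool send_rows, never from a script. Its argument "moves" is a list of rows, each a list of 3 entries, a list of its own where there are three numbers: the shift along the world's x, y, z in units of 0.2 m (1.0 is 0.2 m), then the turn, a rotation vector about the world's x, y, z in units of 90 degrees (1.0 is 90 degrees), then the closure, from 0 (fully open) to 1 (shut). A call has 1 to 8 rows; each row shifts and turns the commanded pose from where the row before left it; what a row does not reach is not made up. A row lasts 1/10 s, in which the tool goes at most 50 mm and 8.59 degrees, less where a joint would pass 70% of its speed; a pose out of reach is approached as far as the arm can. A call with a number of a shift or a turn outside -1 to 1 is refused whole. A call with a gripper value outside its range is refused whole. The fingers move at their own pace and stop on an object; the grip force is fixed at half the most. Time passes only in rows, so rows that do not move let the fingers close. It gives the time, the measured TCP pose, the force and the opening at its end, in the units of the state.
- get_state(): the state, without advancing time (a new reading comes with each control period).
- get_image(name): name is "side" or "top" or "wrist"; returns the picture (420x560x3 uint8, red, green, blue); there is no depth.
- camera_model(name): a dict with "fx", "fy", "cx", "cy" (pixels), "dist" ([k1, k2, p1, p2, k3] as OpenCV has them; the pictures are not rectified), "R" (3x3) and "t" (3): a world point X has camera coordinates R X + t. Camera axes: x right, y down, z forward; pixel columns grow to the right and rows downward; lengths in m; the calibration is good to about 2 mm. A picture is of the moment at which its call begins: read the wrist's pose just before it. camera_model takes no time and is no camera call; for the wrist camera it gives the pose at the moment of the call.
- close_job(): hands the job in, once; it reports no verdict.
The state is a dict: "time_s": time; "q": joint angles; "qd": joint speeds; "tau": joint torques, N m; "ee_pos": TCP position; "tcp_rot": TCP orientation; "ft_force": force on the tool from outside, world axes, zero at the start; "moment": the same for the moment, N m; "grip_width": finger opening in m.
Only numpy, scipy, OpenCV 4.12 (cv2) and the standard library are available. Lean on these libraries where they do the work, as an engineer would, in place of code of your own. Each camera call takes 0.05 s, during which the arm holds its last target. There are 200 camera calls.

## Working session

There is one attempt and no reset: what is moved stays moved. The work goes in short steps, Python scripts to look and compute and a tool call to move; the robot and the scene stay as the last step left them, time stands still between calls to the robot, and variables do not carry over. Pictures are saved under pics/ and viewed, about 8 in all and at most 12, crops included, and the job is handed in when it is done.

Besides the shell and the picture viewer there is one more tool, called after ">>>" as name(argument=value, ...) on one line, values as JSON. send_rows: Moves the arm, as the interface text tells. Its arguments: {"type":"object","properties":{"moves":{"type":"array"}},"required":["moves"]}

```bash
mkdir -p pics; python3 - <<'E'
from cell import *
import cv2,numpy as np
s=get_state();print(s['time_s'],s['ee_pos'],s['tcp_rot'],s['grip_width'],s['ft_force'])
for n in('top','side'):
    im=get_image(n);np.save(f'pics/{n}.npy',im);cv2.imwrite(f'pics/{n}0.png',im[:,:,::-1])
    m=camera_model(n);R=np.array(m['R']);print(n,m['fx'],m['cx'],m['dist'],-R.T@np.array(m['t']),R.round(2).tolist())
E
```

```text
0.0 [0.18865661 0.59546892 0.23050716] [ 0.69875239  0.1075448   0.69885685 -0.10852793] 0.08545839343268687 [0.52849812 0.1190705  0.64888571]
top 516.4630193615784 280.0154547971073 [-0.11080679  0.          0.          0.          0.        ] [0.46275312 0.06617321 1.37124219] [[0.0, -1.0, 0.0], [-1.0, -0.0, -0.06], [0.06, -0.0, -1.0]]
side 492.93798848123436 280.9213533720048 [-0.08552479  0.          0.          0.          0.        ] [ 0.25719984 -0.70721891  1.01242321] [[0.94, -0.34, 0.02], [-0.24, -0.7, -0.68], [0.24, 0.64, -0.73]]
```

View pics/top0.png

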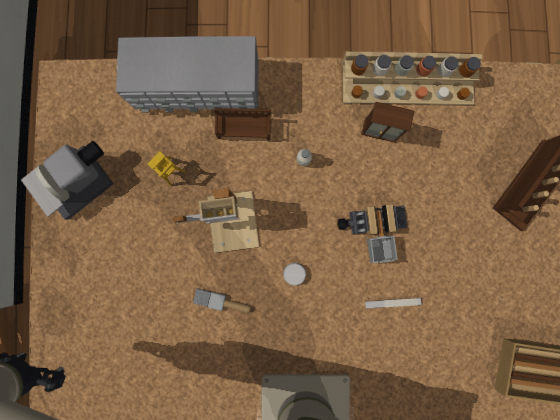

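View pics/side0.png

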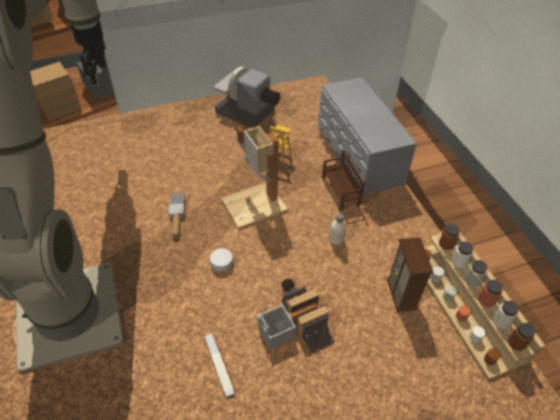

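The top view shows the feeder at about (235,220) with its gate handle at (180,218). The clamp is at about (375,220) and the pail at (382,250), so its handle points away from the robot. Next I'll zoom in on both views.

```bash
cat > h.py <<'E'
from cell import *
import cv2,numpy as np
from scipy.spatial.transform import Rotation as Rn
def ray(n,p,m=None):
    m=m or camera_model(n);K=np.array([[m['fx'],0,m['cx']],[0,m['fy'],m['cy']],[0,0,1]])
    u=cv2.undistortPoints(np.array([[p]],float),K,np.array(m['dist']))[0,0]
    R=np.array(m['R']);d=R.T@np.r_[u,1];return -R.T@np.array(m['t']),d/np.linalg.norm(d)
def plane(n,p,z,m=None):
    c,d=ray(n,p,m);return c+d*(z-c[2])/d[2]
def proj(n,X,m=None):
    m=m or camera_model(n);K=np.array([[m['fx'],0,m['cx']],[0,m['fy'],m['cy']],[0,0,1]])
    r,_=cv2.Rodrigues(np.array(m['R']));return cv2.projectPoints(np.array(X,float).reshape(-1,1,3),r,np.array(m['t']),K,np.array(m['dist']))[0][:,0]
E
python3 - <<'E'
from h import *
t=np.load('pics/top.npy');s=np.load('pics/side.npy')
def crop(im,x,y,w,h,k):return cv2.resize(im[y:y+h,x:x+w],None,fx=k,fy=k,interpolation=cv2.INTER_CUBIC)
A=np.hstack([crop(t,170,180,100,75,4),crop(t,330,190,100,75,4)])
B=np.hstack([crop(s,215,120,100,75*4//3,3.0),crop(s,250,270,100,100,3.0)])
o=np.zeros((600,800,3),np.uint8);o[:300]=A;o[300:,:600]=B
cv2.imwrite('pics/crops.png',o[:,:,::-1])
E
```

```text
(no output)
```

View pics/crops.png

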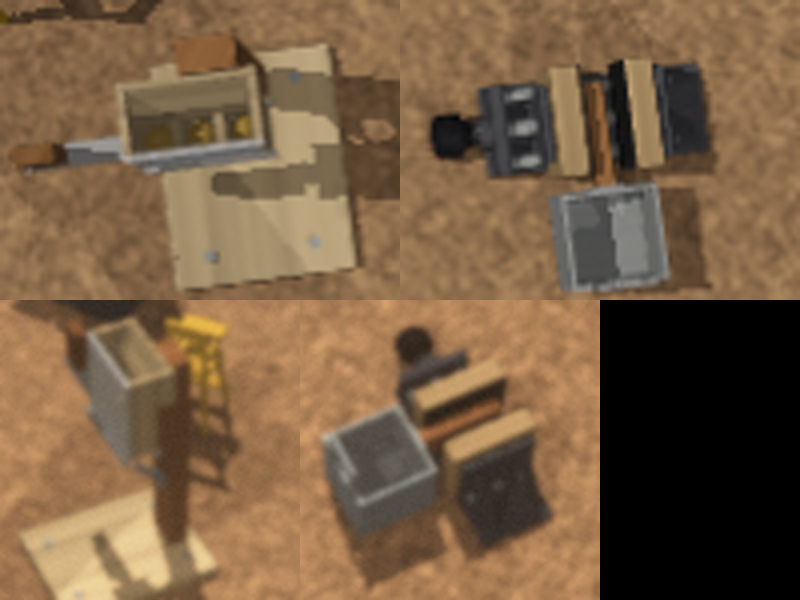

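```bash
cat >> h.py <<'E'
def fit(L,W):
    L=np.array(L,float)[:,:2];W=np.array(W)[:,:2];a=L-L.mean(0);b=W-W.mean(0)
    th=np.arctan2((a[:,0]*b[:,1]-a[:,1]*b[:,0]).sum(),(a*b).sum());c,s=np.cos(th),np.sin(th);R=np.array([[c,-s],[s,c]])
    t=W.mean(0)-R@L.mean(0);e=(L@R.T+t-W);return t,th,e
def T(f,P):
    t,th=f;P=np.array(P,float).reshape(-1,3);c,s=np.cos(th),np.sin(th)
    return np.c_[P[:,:2]@np.array([[c,-s],[s,c]]).T+t,P[:,2]]
E
cat > m.py <<'E'
from h import *
c=lambda u,v,ox,oy,k:((u+.5)/k-.5+ox,(v+.5)/k-.5+oy)
W=[plane('top',c(u,v,170,180,4),.010) for u,v in[(180,290),(356,266),(330,45)]]
t,th,e=fit(np.array([(-70,60),(-70,-60),(80,-60)])/1e3,W);print('feeder',t,np.degrees(th),e*1e3);F=(t,th)
W=[plane('top',c(u-400,v,330,190,4),.052) for u,v in[(555,198),(656,184),(668,278),(563,290)]]
t,th,e=fit(np.array([(31,31),(31,-31),(-31,-31),(-31,31)])/1e3,W);print('pail(+pi)',t,np.degrees(th),e*1e3);P=(t,th)
W=[plane('top',c(u-400,v,330,190,4),.063) for u,v in[(552,70),(578,66),(588,172),(562,176),(625,62),(650,59),(662,162),(640,167)]]
t,th,e=fit(np.array([(35,33),(35,13),(-35,13),(-35,33),(35,-13),(35,-33),(-35,-33),(-35,-13)])/1e3,W);print('clamp',t,np.degrees(th),e*1e3);C=(t,th)
print('pail from clamp',T(C,[-.077,0,0]))
np.save('fit.npy',np.array([[*F[0],F[1]],[*P[0],P[1]],[*C[0],C[1]]]))
E
python3 m.py; python3 - <<'E'
from h import *
f=np.load('fit.npy');F,P,C=[(r[:2],r[2]) for r in f]
def box(x0,x1,y0,y1,z0,z1):return [(x,y,z) for z in(z0,z1) for x,y in((x0,y0),(x1,y0),(x1,y1),(x0,y1))]
E=[(0,1),(1,2),(2,3),(3,0),(4,5),(5,6),(6,7),(7,4),(0,4),(1,5),(2,6),(3,7)]
items=[(F,box(-70,80,-60,60,0,10)),(F,box(5,50,-27,52,146,228)),(F,box(13,25,92,118,145,187)),(F,box(50,70,-17,17,10,228)),(P,box(-31,31,-31,31,0,52)),(P,box(31,101,-6,6,26,50)),(C,box(-35,35,13,33,20,63)),(C,box(-35,35,-33,-13,20,63))]
out=[]
for n,bs in(('top',[(165,175),(330,190)]),('side',[(215,115),(245,265)])):
    im=cv2.resize(np.load(f'pics/{n}.npy'),None,fx=4,fy=4,interpolation=cv2.INTER_CUBIC)
    for fr,b in items:
        p=proj(n,T(fr,np.array(b)/1e3));q=((p+.5)*4-.5).round().astype(int)
        for i,j in E:cv2.line(im,tuple(map(int,q[i])),tuple(map(int,q[j])),(0,255,0) if max(i,j)>3 and min(i,j)>3 else (255,0,255),1)
    for x,y in bs:out.append(im[y*4:y*4+300,x*4:x*4+400] if n=='top' else cv2.resize(im[y*4:y*4+400,x*4:x*4+400],(300,300)))
o=np.zeros((600,800,3),np.uint8);o[:300]=np.hstack(out[:2]);o[300:,:600]=np.hstack(out[2:])
cv2.imwrite('pics/ov.png',o[:,:,::-1])
E
```

```text
feeder [0.5119479  0.18897188] 7.521522581723132 [[-0.50400364  1.5588291 ]
 [-1.15323876 -1.53909522]
 [ 1.6572424  -0.01973388]]
pail(+pi) [ 0.44531228 -0.1962004 ] 6.535846112687829 [[ 2.07299672 -1.39862728]
 [ 0.09237403  2.33564799]
 [-1.35033019  2.6309543 ]
 [-0.81504056 -3.56797501]]
clamp [ 0.52219198 -0.19236325] 6.3169800453578215 [[ 1.50712618  1.47167584]
 [ 1.09058325 -1.70795655]
 [-0.99886284 -3.50538909]
 [-0.63192542 -0.27946288]
 [ 1.27739064  2.69522574]
 [ 1.49430253 -1.04698762]
 [-2.37023275 -1.66333727]
 [-1.36838159  4.03623185]]
pail from clamp [[ 0.44565949 -0.20083547  0.        ]]
```

View pics/ov.png

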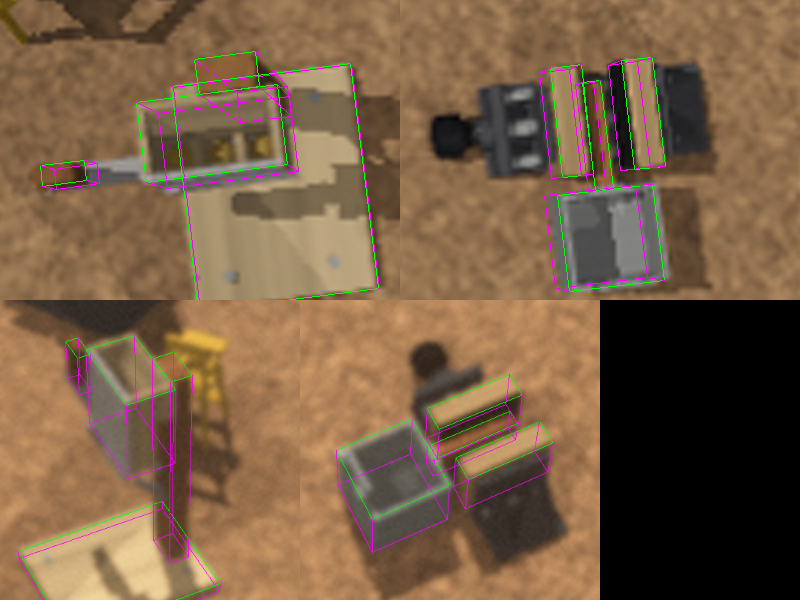

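The overlay agrees with both views: the feeder and pail boxes land on their edges within about 2 mm. Next I'll check the tool axes and the bystander positions.

```bash
python3 - <<'E'
from h import *
s=get_state();q=s['tcp_rot'];print(Rn.from_quat([*q[1:],q[0]]).as_matrix().round(3))
f=np.load('fit.npy');F,P,C=[(r[:2],r[2]) for r in f]
print('handle in pail',T(P,[.073,0,.038]),'gate',T(F,[.019,.105,.168]),'hung handle',T(F,[-.054,0,.063]))
for n,p,z in[('wax',(295,274),.026),('brushL',(195,298),.01),('brushR',(250,308),.01),('glue',(304,157),.095),('stickL',(365,304),.008),('stickR',(420,301),.008),('chair',(162,165),.1),('curio',(388,118),.16),('settee',(243,128),.09)]:print(n,plane('top',p,z).round(3))
m=camera_model('wrist');R=np.array(m['R']);print('wristcam',(-R.T@np.array(m['t'])-s['ee_pos']).round(3),R.round(2).tolist(),m['fx'])
E
```

```text
[[-0.     0.302  0.953]
 [-0.001  0.953 -0.302]
 [-1.    -0.001  0.   ]]
handle in pail [[ 0.51783784 -0.18789119  0.038     ]] gate [[0.51704006 0.29555551 0.168     ]] hung handle [[0.45841252 0.18190336 0.063     ]]
wax [0.38  0.026 0.026]
brushL [0.314 0.289 0.01 ]
brushR [0.289 0.144 0.01 ]
glue [0.674 0.007 0.095]
stickL [ 0.3   -0.159  0.008]
stickR [ 0.307 -0.305  0.008]
chair [0.653 0.361 0.1  ]
curio [ 0.76  -0.192  0.16 ]
settee [0.749 0.16  0.09 ]
wristcam [-0.073  0.024  0.143] [[0.3, 0.95, -0.0], [0.91, -0.29, 0.3], [0.29, -0.09, -0.95]] 339.0994660114974
```

>>> send_rows(moves=[[[0.106, -0.156, 0], [0, 0, -0.072], 0], [[0.106, -0.156, 0], [0, 0, -0.072], 0], [[0.106, -0.156, 0], [0, 0, -0.072], 0], [[0.106, -0.156, 0], [0, 0, -0.072], 0], [[0.106, -0.156, 0], [0, 0, -0.072], 0], [[0.106, -0.156, 0], [0, 0, -0.072], 0], [[0.106, -0.156, 0], [0, 0, -0.072], 0], [[0.106, -0.156, 0], [0, 0, -0.072], 0]])

```text
time_s: 0.9
ee_pos: [0.3589, 0.3447, 0.2311]
tcp_rot: [0.58, 0.404, 0.58, -0.404]
ft_force: [0.2, 0.7, 0.1]
grip_width: 0.0852
```

>>> send_rows(moves=[[[0.04, -0.187, 0], [0, 0, -0.072], 0], [[0.04, -0.187, 0], [0, 0, -0.072], 0], [[0.04, -0.187, 0], [0, 0, -0.072], 0], [[0.04, -0.187, 0], [0, 0, -0.072], 0], [[0.04, -0.187, 0], [0, 0, -0.072], 0], [[0.04, -0.187, 0], [0, 0, -0.072], 0], [[0.04, -0.187, 0], [0, 0, -0.072], 0], [[0.04, -0.187, 0], [0, 0, -0.072], 0]])

```text
time_s: 1.7
ee_pos: [0.4222, 0.0454, 0.2312]
tcp_rot: [0.345, 0.617, 0.345, -0.617]
ft_force: [0.2, -0.4, 0.2]
grip_width: 0.0856
```

>>> send_rows(moves=[[[0.01, -0.155, 0], [0, 0, -0.072], 0], [[0.01, -0.155, 0], [0, 0, -0.072], 0], [[0.01, -0.155, 0], [0, 0, -0.072], 0], [[0.01, -0.155, 0], [0, 0, -0.072], 0], [[0.01, -0.155, 0], [0, 0, -0.072], 0], [[0.01, -0.155, 0], [0, 0, -0.072], 0], [[0.01, -0.155, 0], [0, 0, -0.072], 0], [[0.01, -0.155, 0], [0, 0, -0.072], 0]])

```text
time_s: 2.5
ee_pos: [0.4381, -0.2022, 0.2312]
tcp_rot: [0.041, 0.706, 0.041, -0.706]
ft_force: [0.8, 0.1, -0.4]
grip_width: 0.0851
```

```bash
python3 - <<'E'
from h import *
s=get_state();q=s['tcp_rot'];M=Rn.from_quat([*q[1:],q[0]]).as_matrix();print(s['time_s'],s['ee_pos'],M[:,1],M[2,0],s['q'])
m=camera_model('wrist');im=get_image('wrist')
np.save('pics/w1.npy',im)
f=np.load('fit.npy');P,C=[(r[:2],r[2]) for r in f[1:]]
for fr,b,z in((P,[(31,31),(31,-31),(-31,-31),(-31,31)],52),(C,[(35,13),(35,-13),(-35,-13),(-35,13)],63)):
    p=proj('wrist',T(fr,np.c_[np.array(b)/1e3,np.full(4,z/1e3)]),m)
    cv2.polylines(im,[p.round().astype(np.int32).reshape(-1,1,2)],True,(0,255,0),1)
cv2.imwrite('pics/w1.png',im[:,:,::-1])
E
```

```text
2.5 [ 0.43805349 -0.20219182  0.23124039] [ 1.15592078e-01 -9.93296759e-01 -1.40718789e-04] -0.9999999866568443 [-0.42875455 -0.02056111  0.77002298  1.85835306  0.01469356  1.29801696
 -1.11774116]
```

View pics/w1.png

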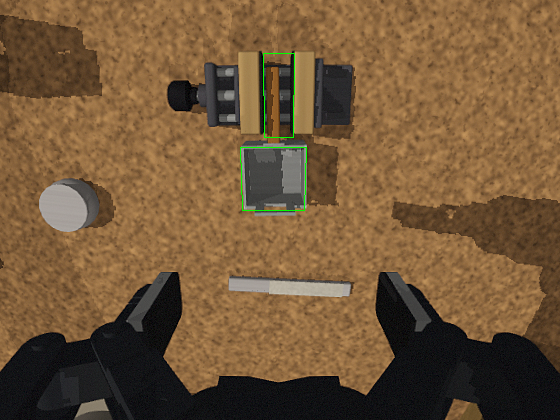

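The wrist view shows the pail rim at columns 241–307 and rows 142–211, matching the projection within 2 mm. The jaws leave too little room for fingers around the handle. So I'll grip the body, lift and turn the pail, set it down, then regrasp by the handle.

>>> send_rows(moves=[[[0.04, 0.018, -0.1], [0, 0, 0], 0], [[0, 0, -0.2], [0, 0, 0], 0], [[0, 0, -0.2], [0, 0, 0], 0], [[0, 0, -0.2], [0, 0, 0], 0], [[0, 0, -0.2], [0, 0, 0], 0], [[0, 0, -0.1], [0, 0, 0], 0], [[0, 0, -0.045], [0, 0, 0], 0], [[0, 0, 0], [0, 0, 0], 0.5]])

```text
time_s: 3.35
ee_pos: [0.4457, -0.1973, 0.0217]
tcp_rot: [-0.043, -0.705, -0.043, 0.706]
ft_force: [0.5, 0.1, 0.6]
grip_width: 0.0731
```

>>> send_rows(moves=[[[0, 0, 0], [0, 0, 0], 1], [[0, 0, 0], [0, 0, 0], 1], [[0, 0, 0], [0, 0, 0], 1], [[0, 0, 0], [0, 0, 0], 1], [[0, 0, 0], [0, 0, 0], 1]])

```text
time_s: 3.85
ee_pos: [0.4473, -0.1975, 0.0235]
tcp_rot: [0.043, 0.707, 0.043, -0.705]
ft_force: [-0.9, -0.2, 8.2]
grip_width: 0.0607
```

>>> send_rows(moves=[[[0, 0, 0.05], [0, 0, 0], 1], [[0, 0, 0.1], [0, 0, 0], 1], [[0, 0, 0.15], [0, 0, 0], 1], [[0, 0, 0.15], [0, 0, 0], 1], [[0, 0, 0.1], [0, 0, 0], 1]])

```text
time_s: 4.35
ee_pos: [0.4467, -0.1978, 0.1349]
tcp_rot: [0.042, 0.707, 0.042, -0.705]
ft_force: [1.0, 0.2, -2.0]
grip_width: 0.0607
```

```bash
python3 - <<'E'
from h import *
s=get_state();print(s['time_s'],s['ee_pos'],s['ft_force'],s['moment'])
im=get_image('wrist');im2=get_image('side')
cv2.imwrite('pics/w2.png',np.hstack([cv2.resize(im,(400,300)),cv2.resize(im2[230:380,210:410],(400,300))])[:,:,::-1])
E
```

```text
4.35 [ 0.44673781 -0.19783342  0.1349218 ] [ 0.95923416  0.21884384 -2.04542464] [ 0.02037095 -0.01925047 -0.0052947 ]
```

View pics/w2.png

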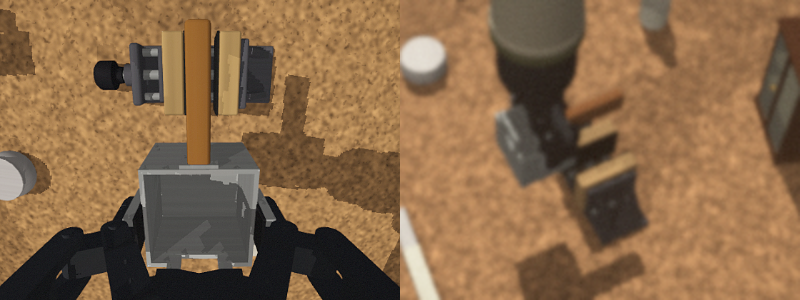

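>>> send_rows(moves=[[[0.0215, 0.0454, 0], [0, 0, 0.084], 1], [[0.0215, 0.0454, 0], [0, 0, 0.084], 1], [[0.0215, 0.0454, 0], [0, 0, 0.084], 1], [[0.0215, 0.0454, 0], [0, 0, 0.084], 1], [[0.0215, 0.0454, 0], [0, 0, 0.084], 1], [[0.0215, 0.0454, 0], [0, 0, 0.084], 1], [[0.0215, 0.0454, 0], [0, 0, 0.084], 1], [[0.0215, 0.0454, 0], [0, 0, 0.084], 1]])

```text
time_s: 5.25
ee_pos: [0.4803, -0.1243, 0.1317]
tcp_rot: [-0.394, -0.587, -0.394, 0.588]
ft_force: [0.4, -0.3, 0.8]
grip_width: 0.0609
```

>>> send_rows(moves=[[[0.0215, 0.0454, 0], [0, 0, 0.084], 1], [[0.0215, 0.0454, 0], [0, 0, 0.084], 1], [[0.0215, 0.0454, 0], [0, 0, 0.084], 1], [[0.0215, 0.0454, 0], [0, 0, 0.084], 1], [[0.0215, 0.0454, 0], [0, 0, 0.084], 1], [[0.0215, 0.0454, 0], [0, 0, 0.084], 1], [[0.0215, 0.0454, 0], [0, 0, 0.084], 1], [[0.0215, 0.0454, 0], [0, 0, 0.084], 1]])

```text
time_s: 6.05
ee_pos: [0.5147, -0.0518, 0.1317]
tcp_rot: [0.636, 0.309, 0.636, -0.309]
ft_force: [0.1, 0.0, -0.7]
grip_width: 0.0612
```

>>> send_rows(moves=[[[0.0215, 0.0454, 0], [0, 0, 0.084], 1], [[0.0215, 0.0454, 0], [0, 0, 0.084], 1], [[0.0215, 0.0454, 0], [0, 0, 0.084], 1], [[0.0215, 0.0454, 0], [0, 0, 0.084], 1], [[0.0215, 0.0454, 0], [0, 0, 0.084], 1], [[0.0215, 0.0454, 0], [0, 0, 0.084], 1], [[0.0215, 0.0454, 0], [0, 0, 0.084], 1], [[0.0215, 0.0454, 0], [0, 0, 0.084], 1]])

```text
time_s: 6.85
ee_pos: [0.5491, 0.0208, 0.1316]
tcp_rot: [0.705, -0.053, 0.706, 0.053]
ft_force: [0.3, -0.1, -1.7]
grip_width: 0.061
```

>>> send_rows(moves=[[[0, 0, -0.15], [0, 0, 0], 1], [[0, 0, -0.15], [0, 0, 0], 1], [[0, 0, -0.12], [0, 0, 0], 1], [[0, 0, -0.07], [0, 0, 0], 1], [[0, 0, -0.03], [0, 0, 0], 1], [[0, 0, -0.015], [0, 0, 0], 1], [[0, 0, 0], [0, 0, 0], 1]])

```text
time_s: 7.55
ee_pos: [0.55, 0.0205, 0.0258]
tcp_rot: [0.705, -0.051, 0.705, 0.051]
ft_force: [1.0, 0.7, -1.0]
grip_width: 0.0609
```

>>> send_rows(moves=[[[0, 0, 0], [0, 0, 0], 0], [[0, 0, 0], [0, 0, 0], 0], [[0, 0, 0], [0, 0, 0], 0], [[0, 0, 0.1], [0, 0, 0], 0], [[0, 0, 0.2], [0, 0, 0], 0], [[-0.12, -0.02, 0.2], [0, 0, 0], 0], [[-0.12, -0.02, 0.1], [0, 0, 0], 0], [[-0.12, -0.02, 0], [0, 0, 0], 0]])

```text
time_s: 8.35
ee_pos: [0.4787, 0.0085, 0.1487]
tcp_rot: [0.707, -0.051, 0.703, 0.052]
ft_force: [-0.3, -0.4, -1.7]
grip_width: 0.0852
```

```bash
python3 - <<'E'
from h import *
s=get_state();q=s['tcp_rot'];M=Rn.from_quat([*q[1:],q[0]]).as_matrix();print(s['time_s'],s['ee_pos'],M[:,1],s['grip_width'],s['q'])
im=get_image('wrist');im2=get_image('top');np.save('pics/w3.npy',im);np.save('pics/t3.npy',im2)
cv2.imwrite('pics/w3.png',np.hstack([cv2.resize(im,(400,300)),cv2.resize(im2[180:270,230:350],(400,300),interpolation=cv2.INTER_CUBIC)])[:,:,::-1])
E
```

```text
8.35 [0.47868099 0.00851079 0.14871174] [-1.44804661e-01  9.89460107e-01  5.53917951e-04] 0.08521466984661971 [-0.42235087  0.06509213  0.32275186  1.96226408 -0.02392676  1.11185526
  1.62635225]
```

View pics/w3.png

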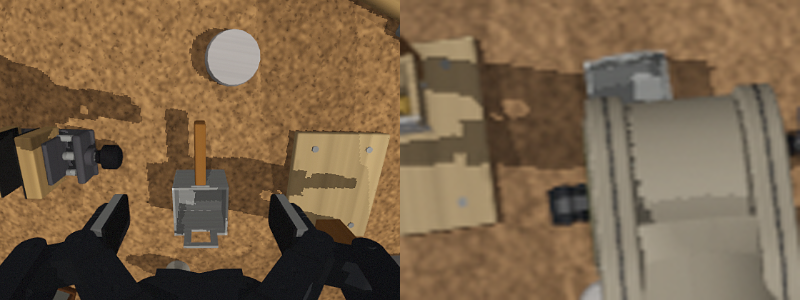

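The pail stands upright on the desk with its handle towards the robot, at about (200,150) in the half-scale wrist view. I'll measure it by colour.

```bash
python3 - <<'E'
from h import *
im=np.load('pics/w3.npy');m=camera_model('wrist')
h=cv2.cvtColor(im,cv2.COLOR_RGB2HSV);msk=cv2.inRange(h,(6,130,90),(18,255,255))
msk[:, :240]=0;msk[:,320:]=0;msk[:150]=0;msk[285:]=0
n,l,st,ce=cv2.connectedComponentsWithStats(msk);i=1+np.argmax(st[1:,4]);print(st[i],ce[i])
c=max(cv2.findContours((l==i).astype(np.uint8),0,2)[0],key=cv2.contourArea);r=cv2.minAreaRect(c);b=cv2.boxPoints(r)
W=np.array([plane('wrist',p,.05,m) for p in b]);print(b.round(1).tolist());print(W.round(4).tolist())
yv=W-W.mean(0);print('mid',W.mean(0),'lens',np.linalg.norm(W[0]-W[1]),np.linalg.norm(W[1]-W[2]))
d=W[1]-W[0] if np.linalg.norm(W[1]-W[0])>np.linalg.norm(W[2]-W[1]) else W[2]-W[1]
print('yaw',np.degrees(np.arctan(d[1]/d[0])))
E
```

```text
[ 240  150   80  109 6483] [281.78142835 194.41955885]
[[240.0, 150.0], [319.0, 150.0], [319.0, 258.0], [240.0, 258.0]]
[[0.4347, -0.0251, 0.05], [0.4267, 0.0297, 0.05], [0.5084, 0.0447, 0.05], [0.5173, -0.0158, 0.05]]
mid [0.47178081 0.00836104 0.05      ] lens 0.05537577660991441 0.08314804782951929
yaw 10.433367163459899
```

```bash
python3 - <<'E'
from h import *
im=np.load('pics/w3.npy');m=camera_model('wrist')
h=cv2.cvtColor(im,cv2.COLOR_RGB2HSV);print(h[200,255:305:3].tolist());print(h[230,255:305:3].tolist())
a=im.astype(int);hs=h[...,1]
msk=((h[...,1]>175)&(h[...,2]>120)).astype(np.uint8)*255
msk[:, :250]=0;msk[:,310:]=0;msk[:150]=0;msk[270:]=0
msk=cv2.morphologyEx(msk,cv2.MORPH_OPEN,np.ones((5,5)))
n,l,st,ce=cv2.connectedComponentsWithStats(msk);i=1+np.argmax(st[1:,4]);print(st[i],ce[i])
c=max(cv2.findContours((l==i).astype(np.uint8),0,2)[0],key=cv2.contourArea);r=cv2.minAreaRect(c);b=cv2.boxPoints(r)
W=np.array([plane('wrist',p,.05,m) for p in b]);print(b.round(1).tolist());print('mid',W.mean(0),'lens',np.linalg.norm(W[0]-W[1]),np.linalg.norm(W[1]-W[2]))
d=W[1]-W[0] if np.linalg.norm(W[1]-W[0])>np.linalg.norm(W[2]-W[1]) else W[2]-W[1]
print('yaw',np.degrees(np.arctan(d[1]/d[0])))
E
```

```text
[[16, 142, 108], [15, 135, 89], [15, 144, 90], [15, 145, 118], [15, 134, 160], [15, 133, 157], [15, 185, 123], [15, 180, 153], [16, 183, 155], [15, 180, 150], [15, 184, 151], [16, 145, 139], [16, 135, 140], [15, 135, 151], [16, 137, 166], [16, 131, 183], [16, 135, 193]]
[[14, 141, 101], [14, 137, 93], [15, 134, 93], [14, 138, 89], [15, 154, 91], [15, 145, 93], [14, 180, 112], [15, 172, 154], [16, 185, 152], [16, 180, 152], [15, 176, 154], [16, 117, 70], [16, 152, 77], [16, 155, 69], [15, 140, 89], [15, 141, 92], [14, 137, 93]]
[275 176  13  31 233] [283.22317597 189.21459227]
[[275.0, 176.0], [287.0, 176.0], [287.0, 206.0], [275.0, 206.0]]
mid [0.4599935  0.00771332 0.05      ] lens 0.008594389740191737 0.022445303076594997
yaw 8.796881289171402
```

```bash
python3 - <<'E'
from h import *
m=camera_model('wrist');im=np.load('pics/w3.npy');h=cv2.cvtColor(im,cv2.COLOR_RGB2HSV).astype(int)
for r in range(164,266,8):
    x=np.where((h[r,262:300,1]>168)&(h[r,262:300,2]>100))[0]+262;print(r,(x.min(),x.max(),len(x)) if len(x) else None)
col=(h[150:275,278:285,1].mean(1));print([int(v) for v in col[::3]])
for p in((281.5,169),(281.5,205),(281.5,245),(281.5,258)):print(p,plane('wrist',p,.05,m))
E
```

```text
164 None
172 None
180 (np.int64(273), np.int64(287), 15)
188 (np.int64(273), np.int64(287), 15)
196 (np.int64(273), np.int64(287), 15)
204 (np.int64(273), np.int64(287), 15)
212 (np.int64(273), np.int64(287), 15)
220 (np.int64(274), np.int64(287), 14)
228 (np.int64(273), np.int64(287), 15)
236 (np.int64(273), np.int64(287), 15)
244 (np.int64(273), np.int64(287), 15)
252 (np.int64(274), np.int64(287), 14)
260 None
[135, 136, 139, 135, 136, 137, 151, 181, 182, 181, 180, 180, 180, 181, 182, 179, 181, 179, 180, 183, 180, 179, 180, 182, 181, 181, 179, 180, 180, 179, 180, 182, 185, 181, 182, 177, 194, 7, 10, 10, 12, 8]
(281.5, 169) [0.4438294  0.00565872 0.05      ]
(281.5, 205) [0.47027966 0.00962136 0.05      ]
(281.5, 245) [0.5018179  0.01434972 0.05      ]
(281.5, 258) [0.51262216 0.01597034 0.05      ]
```

>>> send_rows(moves=[[[-0.057, 0.003, -0.1], [0, 0, 0], 0.2], [[0, 0, -0.2], [0, 0, 0], 0.4], [[0, 0, -0.2], [0, 0, 0], 0.4], [[0, 0, -0.1], [0, 0, 0], 0.4], [[0, 0, -0.034], [0, 0, 0], 0.4], [[0, 0, 0], [0, 0, 0], 1], [[0, 0, 0], [0, 0, 0], 1], [[0, 0, 0], [0, 0, 0], 1]])

```text
time_s: 9.25
ee_pos: [0.4673, 0.0093, 0.0198]
tcp_rot: [0.706, -0.051, 0.704, 0.052]
ft_force: [-0.3, -0.3, 2.9]
grip_width: 0.0113
```

>>> send_rows(moves=[[[0, 0, 0], [0, 0, 0], 1], [[0, 0, 0], [0, 0, 0], 1], [[0, 0, 0], [0, 0, 0], 1]])

```text
time_s: 9.55
ee_pos: [0.4672, 0.0093, 0.0196]
tcp_rot: [0.706, -0.051, 0.704, 0.052]
ft_force: [-1.0, 0.1, 7.1]
grip_width: 0.0109
```

>>> send_rows(moves=[[[0, 0, 0.1], [0, 0, -0.011], 1], [[-0.1, 0, 0.1], [0, 0, 0], 1], [[-0.1, 0, 0.09], [0, 0, 0], 1], [[-0.112, 0.128, 0], [0, 0, 0], 1], [[0, 0.2, 0], [0, 0, 0], 1], [[0, 0.2, 0], [0, 0, 0], 1], [[0, 0.2, 0], [0, 0, 0], 1], [[0, 0.1, 0], [0, 0, 0], 1]])

```text
time_s: 10.35
ee_pos: [0.4032, 0.1782, 0.0769]
tcp_rot: [0.706, -0.046, 0.705, 0.047]
ft_force: [0.9, -0.4, -1.5]
grip_width: 0.0109
```

```bash
python3 - <<'E'
from h import *
s=get_state();q=s['tcp_rot'];M=Rn.from_quat([*q[1:],q[0]]).as_matrix();print(s['time_s'],s['ee_pos'],M[:,:2],s['q'],s['moment'])
f=np.load('fit.npy');F=(f[0,:2],f[0,2])
im=get_image('side');m=camera_model('side');t=get_image('top')
o=cv2.resize(im[120:240,190:310],(400,400),interpolation=cv2.INTER_CUBIC);
w=get_image('wrist');np.save('pics/w4.npy',w)
cv2.imwrite('pics/s4.png',np.hstack([o,cv2.resize(t[170:270,165:265],(400,400),interpolation=cv2.INTER_CUBIC)])[:,:,::-1])
cv2.imwrite('pics/w4.png',w[:,:,::-1])
E
```

```text
10.35 [0.40316794 0.17818384 0.07691693] [[ 4.12313745e-04 -1.31188049e-01]
 [ 1.26673094e-03  9.91356773e-01]
 [-9.99999113e-01  1.20169273e-03]] [-0.64656795  0.08369014  0.13232974  2.10972293 -0.01468725  0.94797647
  1.19622398] [-0.05422365  0.02766569  0.00145146]
```

View pics/s4.png

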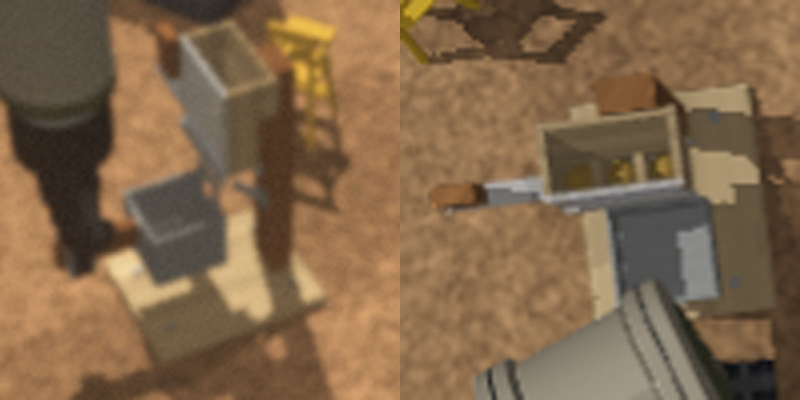

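View pics/w4.png

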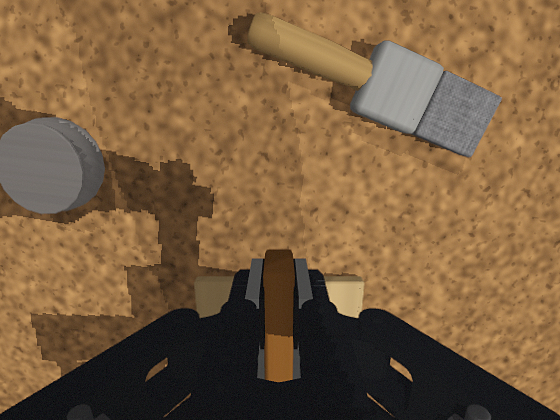

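The pail hangs level in front of the hopper, and its rim runs from about (608,208) to (715,300) in the top crop. I'll check its lateral alignment numerically.

```bash
python3 - <<'E'
from h import *
f=np.load('fit.npy');t,th=f[0,:2],f[0,2]
R=np.array([[np.cos(th),-np.sin(th)],[np.sin(th),np.cos(th)]])
g=lambda u,v,z:(R.T@(plane('top',((u-400+.5)/4-.5+165,(v+.5)/4-.5+170),z)[:2]-t)*1e3).round(1)
print('TCP',(R.T@(np.array(get_state()['ee_pos'])[:2]-t)*1e3).round(1), np.degrees(th))
print('pail L,L,R,R',[g(u,v,.109).tolist() for u,v in((606,212),(615,300),(708,203),(719,298))])
print('hopper',[g(u,v,.228).tolist() for u,v in((539,124),(677,107),(689,190),(551,210))],'want (50,52),(50,-27),(5,-27),(5,52)')
print('post',[g(u,v,.228).tolist() for u,v in((597,80),(655,73))],'want 70,17 70,-17')
print('gate handle',[g(u,v,.187).tolist() for u,v in((431,187),(479,182),(482,203),(434,208))])
E
```

```text
TCP [-109.4    1. ] 7.521522581723132
pail L,L,R,R [[1.7, 33.4], [-52.3, 34.4], [-0.7, -29.3], [-59.1, -28.8]]
hopper [[48.8, 50.7], [48.4, -26.9], [1.7, -27.9], [0.4, 49.6]] want (50,52),(50,-27),(5,-27),(5,52)
post [[69.1, 15.6], [68.9, -17.0]] want 70,17 70,-17
gate handle [[24.7, 123.0], [24.1, 95.0], [11.8, 94.7], [12.5, 122.7]]
```

>>> send_rows(moves=[[[0.04, 0.002, -0.007], [0, 0, 0], 1], [[0.04, 0.002, 0], [0, 0, 0], 1], [[0.04, 0.002, 0], [0, 0, 0], 1], [[0, 0, 0], [0, 0, 0], 1]])

```text
time_s: 10.9
ee_pos: [0.429, 0.1754, 0.0751]
tcp_rot: [0.706, -0.045, 0.706, 0.045]
ft_force: [-0.8, -0.0, -1.1]
grip_width: 0.0112
```

>>> send_rows(moves=[[[0.021, 0.003, -0.021], [0, 0, 0], 1], [[0.021, 0.003, -0.021], [0, 0, 0], 1], [[0.021, 0.003, -0.021], [0, 0, 0], 1], [[0, 0, 0], [0, 0, 0], 1]])

```text
time_s: 11.3
ee_pos: [0.4404, 0.1776, 0.0618]
tcp_rot: [0.705, -0.045, 0.706, 0.045]
ft_force: [-0.7, -0.7, -1.8]
grip_width: 0.0107
```

>>> send_rows(moves=[[[0.021, 0.003, -0.021], [0, 0, 0], 1], [[0.021, 0.003, -0.021], [0, 0, 0], 1], [[0.02, 0.003, -0.021], [0, 0, 0], 1], [[0, 0, 0], [0, 0, 0], 1]])

```text
time_s: 11.7
ee_pos: [0.4498, 0.1787, 0.0481]
tcp_rot: [0.703, -0.046, 0.708, 0.045]
ft_force: [-10.4, -2.1, -0.3]
grip_width: 0.0113
```

>>> send_rows(moves=[[[0, 0, -0.01], [0, 0, 0], 1], [[0, 0, -0.008], [0, 0, 0], 1], [[0, 0, 0], [0, 0, 0], 1]])

```text
time_s: 12.0
ee_pos: [0.4498, 0.1787, 0.0447]
tcp_rot: [0.703, -0.046, 0.708, 0.045]
ft_force: [-9.8, -2.5, 0.5]
grip_width: 0.0113
```

```bash
python3 - <<'E'
from h import *
f=np.load('fit.npy');t,th=f[0,:2],f[0,2]
R=np.array([[np.cos(th),-np.sin(th)],[np.sin(th),np.cos(th)]])
s=get_state();print('TCP',(R.T@(np.array(s['ee_pos'])[:2]-t)*1e3).round(1),s['ee_pos'],s['ft_force'],s['moment'])
im=get_image('side');t=get_image('top');np.save('pics/t5.npy',t)
o=cv2.resize(im[130:230,215:315],(400,400),interpolation=cv2.INTER_CUBIC);
cv2.imwrite('pics/s5.png',np.hstack([o,cv2.resize(t[170:270,165:265],(400,400),interpolation=cv2.INTER_CUBIC)])[:,:,::-1])
E
```

```text
TCP [-63.   -2.1] [0.44975757 0.17865915 0.04473256] [-9.77694126 -2.53858336  0.48741448] [-0.51307207  2.33461441  0.04503059]
```

View pics/s5.png

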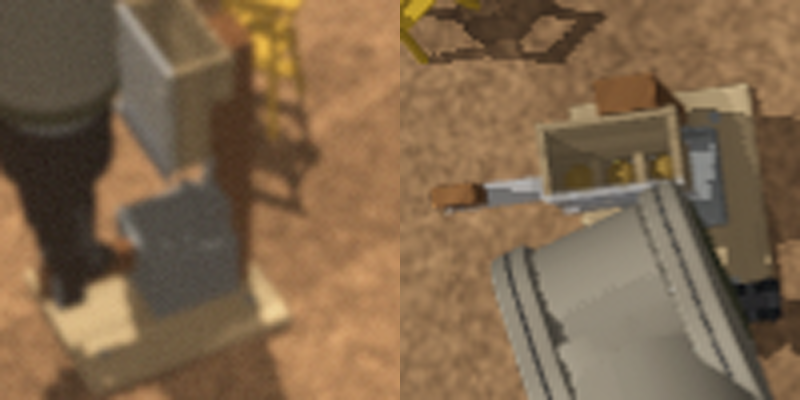

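The side view shows the pail seated against the post under the hopper. The 10 N contact is the plate on the post, and the height matches the expected 25 mm. I'll lower slightly more and relax before releasing.

>>> send_rows(moves=[[[-0.006, 0, -0.006], [0, 0, 0], 1], [[-0.004, 0, -0.004], [0, 0, 0], 1], [[0, 0, 0], [0, 0, 0], 1]])

```text
time_s: 12.4
ee_pos: [0.4496, 0.1791, 0.0435]
tcp_rot: [0.705, -0.046, 0.707, 0.045]
ft_force: [-5.8, -2.0, 0.2]
grip_width: 0.0109
```

>>> send_rows(moves=[[[-0.003, 0, -0.006], [0, 0, 0], 1], [[-0.002, 0, -0.004], [0, 0, 0], 1], [[0, 0, 0], [0, 0, 0], 1]])

```text
time_s: 12.7
ee_pos: [0.4493, 0.1793, 0.0421]
tcp_rot: [0.705, -0.045, 0.706, 0.045]
ft_force: [-5.3, -1.9, 2.9]
grip_width: 0.0112
```

>>> send_rows(moves=[[[0, 0, 0], [0, 0, 0], 0.8], [[0, 0, 0], [0, 0, 0], 0.6], [[0, 0, 0], [0, 0, 0], 0.4], [[0, 0, 0], [0, 0, 0], 0.4], [[0, 0, 0], [0, 0, 0], 0.4]])

```text
time_s: 13.2
ee_pos: [0.4499, 0.1796, 0.0424]
tcp_rot: [0.706, -0.045, 0.706, 0.045]
ft_force: [-0.2, -1.0, -0.4]
grip_width: 0.0511
```

>>> send_rows(moves=[[[0, 0, 0.1], [0, 0, 0], 0.4], [[0, 0, 0.1], [0, 0, 0], 0.4], [[-0.1, 0, 0.1], [0, 0, 0], 0.4], [[-0.1, 0, 0.2], [0, 0, 0], 0.4], [[-0.05, 0, 0.2], [0, 0, 0], 0.4], [[0, 0, 0.2], [0, 0, 0], 0.4], [[0, 0.05, 0.1], [0, 0, 0], 0.4], [[0, 0, 0], [0, 0, 0], 0.4]])

```text
time_s: 14.0
ee_pos: [0.4008, 0.1913, 0.2456]
tcp_rot: [0.707, -0.045, 0.704, 0.047]
ft_force: [-0.5, 0.3, -1.1]
grip_width: 0.0509
```

```bash
python3 - <<'E'
from h import *
s=get_state();print(s['ee_pos'],s['q'])
im=get_image('side');t=get_image('top');np.save('pics/t6.npy',t);w=get_image('wrist')
o=cv2.resize(im[130:230,215:315],(400,400),interpolation=cv2.INTER_CUBIC);
cv2.imwrite('pics/s6.png',np.hstack([o,cv2.resize(t[180:255,165:240],(400,400),interpolation=cv2.INTER_CUBIC)])[:,:,::-1])
E
```

```text
[0.40082444 0.19133318 0.24556764] [-0.67151357 -0.08800073  0.1167439   1.89750839  0.0099713   1.32553952
  1.14278251]
```

View pics/s6.png

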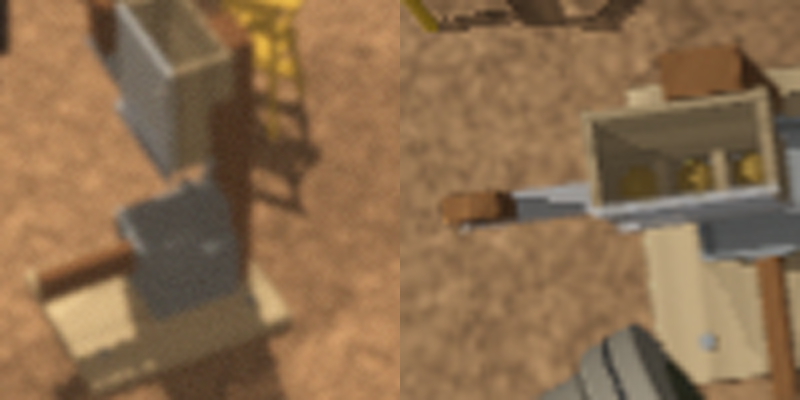

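The pail hangs level against the post with its handle to the front, and it stayed put after release. I'll check its lateral position and locate the gate handle.

```bash
python3 - <<'E'
from h import *
f=np.load('fit.npy');t,th=f[0,:2],f[0,2]
R=np.array([[np.cos(th),-np.sin(th)],[np.sin(th),np.cos(th)]])
k=400/75
G=lambda u,v,z:plane('top',((u-400+.5)/k-.5+165,(v+.5)/k-.5+180),z)
g=lambda u,v,z:(R.T@(G(u,v,z)[:2]-t)*1e3).round(1)
print('pail handle',g(771,262,.074),g(787,385,.074),'pail left rim',g(699,256,.077),'hopper',g(586,115,.228),g(598,210,.228),g(770,88,.228))
c=[(440,196),(503,190),(505,214),(444,222)]
print('gate handle',[g(u,v,.187) for u,v in c],np.mean([G(u,v,.187) for u,v in c],0))
h=cv2.cvtColor(np.load('pics/t6.npy'),cv2.COLOR_RGB2HSV)[210:228,168:190];print(h[...,1]);print(h[...,2])
print(T((t,th),[.019,.105,.168]))
E
```

```text
pail handle [-17.4  -5.7] [-75.7  -6.1] pail left rim [-10.4  27.4] hopper [47.6 50.6] [ 7.6 50.3] [ 49.  -27.1]
gate handle [array([ 24.9, 123.7]), array([24. , 96.1]), array([13.6, 96.5]), array([ 13.5, 123.2])] [0.51639757 0.30039516 0.187     ]
[[117 119 117 119 115 119 116 118 119 116 118 115 117 118 117 115 117 121
  119 119 120 115]
 [119 120 119 120 118 117 117 117 120 117 118 115 115 114 115 115 114 117
  116 118 118 115]
 [117 119 117 116 120 118 119 118 120 121 118 115 117 116 117 116 114 117
  120 120 120 118]
 [120 121 120 119 119 117 116 114 120 118 115 115 117 113 117 116 117 118
  122 117 120 118]
 [117 116 120 121 119 119 115 112 116 117 115 114 116 117 115 116 117 116
  121 115 113 106]
 [114 117 118 119 116 117 117 117 117 118 118 117 118 124 125 126 119 118
   95  85  65  49]
 [116 117 118 114 117 120 126 135 137 136 142 148 155 152 154 154 141  90
   23  10  10  12]
 [115 116 114 117 124 147 148 152 148 148 148 151 155 155 154 152 146 134
   68   8   8  11]
 [118 116 115 118 129 152 150 150 149 151 153 150 149 154 154 153 155 162
   96   8   6   8]
 [117 121 118 
[... 1835 characters left out ...]
86  95  95]
 [145 145 146 147 143 167 131 127 108  99  81  66  65  71  79  79  87  93
   96 103 113 113]
 [135 140 144 140 148 149 130 122 113 133 103 109 115 121 134 138 141 148
  153 144 143 141]
 [142 144 143 140 156 166 154 132 144 147 134 155 160 157 155 160 170 164
  160 154 150 145]
 [154 154 158 164 171 167 158 142 131 136 144 158 162 164 174 180 174 162
  156 155 154 154]
 [157 161 164 168 169 162 157 147 137 138 140 154 157 158 172 181 175 163
  152 150 149 151]
 [157 154 149 151 150 152 155 149 145 146 148 149 146 146 157 167 169 166
  157 159 148 143]
 [149 141 139 148 147 141 142 139 143 147 146 142 145 150 156 154 154 161
  164 165 148 134]]
[[0.51704006 0.29555551 0.168     ]]
```

```bash
python3 - <<'E'
from h import *
f=np.load('fit.npy');t,th=f[0,:2],f[0,2]
R=np.array([[np.cos(th),-np.sin(th)],[np.sin(th),np.cos(th)]])
g=lambda p,z:(R.T@(plane('top',p,z)[:2]-t)*1e3).round(1)
im=np.load('pics/t6.npy');h=cv2.cvtColor(im,cv2.COLOR_RGB2HSV).astype(int)
for r in range(228,258,4):
    x=np.where((h[r,225:250,1]>128))[0]+225;print(r,x.min() if len(x) else None,x.max() if len(x) else None,len(x),g((x.mean(),r),.075) if len(x) else '')
for r in(222,224,226):print(r,h[r,214:256,1].tolist())
o=cv2.resize(im[205:265,200:270],(800,686),interpolation=cv2.INTER_CUBIC)[:600];cv2.imwrite('pics/z.png',o[:,:,::-1])
# board edges at rows
for r in(240,244):print(r,h[r,205:265,1].tolist(), h[r,205:265,2].tolist())
E
```

```text
228 234 236 3 [-15.9  -8.1]
232 233 236 4 [-25.7  -5.7]
236 233 236 4 [-35.7  -4.4]
240 234 237 4 [-45.9  -5.7]
244 234 237 4 [-55.9  -4.5]
248 235 238 4 [-66.1  -5.7]
252 235 239 5 [-76.2  -5.7]
256 None None 0 
222 [60, 65, 69, 74, 81, 85, 78, 3, 8, 4, 6, 3, 0, 3, 6, 3, 0, 3, 3, 3, 3, 6, 6, 3, 3, 6, 3, 3, 6, 6, 3, 3, 54, 90, 94, 93, 94, 94, 96, 94, 95, 96]
224 [84, 84, 81, 82, 84, 84, 81, 36, 8, 4, 6, 6, 3, 6, 3, 3, 0, 3, 0, 3, 6, 3, 6, 6, 3, 3, 3, 6, 3, 0, 3, 7, 31, 80, 99, 93, 94, 96, 97, 96, 95, 93]
226 [85, 84, 83, 83, 83, 82, 81, 53, 7, 8, 0, 3, 6, 3, 3, 3, 5, 3, 5, 4, 4, 2, 4, 4, 6, 13, 20, 20, 33, 55, 67, 69, 80, 94, 96, 98, 94, 94, 94, 95, 92, 95]
240 [116, 116, 114, 111, 109, 114, 114, 101, 82, 84, 85, 85, 83, 82, 81, 82, 83, 85, 86, 85, 85, 84, 82, 84, 87, 87, 86, 95, 125, 154, 152, 154, 154, 98, 87, 88, 86, 86, 87, 85, 85, 88, 48, 3, 26, 73, 93, 94, 94, 94, 93, 92, 91, 102, 122, 119, 118, 116, 118, 117] [147, 156, 150, 133, 133, 157, 163, 170, 187, 186, 183, 184, 187, 190, 192, 193, 191, 181, 174, 177, 179, 182, 186, 179, 167, 170, 174, 167, 143, 129, 131, 129, 104, 130, 168, 163, 160, 163, 168, 173, 174, 151, 90, 81, 87, 94, 99, 100, 100, 100, 101, 138, 145, 100, 75, 105, 134, 143, 141, 137]
244 [47, 44, 47, 46, 48, 48, 46, 45, 74, 91, 84, 84, 84, 82, 83, 74, 39, 8, 20, 80, 86, 84, 83, 85, 84, 86, 86, 85, 102, 151, 149, 152, 148, 118, 94, 86, 88, 87, 88, 86, 86, 86, 92, 93, 94, 95, 95, 93, 92, 93, 96, 93, 89, 92, 115, 120, 122, 119, 119, 120] [125, 127, 129, 116, 75, 69, 67, 68, 90, 149, 185, 183, 185, 189, 191, 187, 168, 152, 140, 149, 178, 180, 184, 186, 180, 170, 171, 173, 162, 137, 130, 129, 112, 99, 146, 167, 163, 162, 165, 171, 175, 175, 150, 101, 100, 99, 99, 99, 100, 99, 101, 102, 143, 144, 84, 83, 113, 133, 131, 127]
```

>>> send_rows(moves=[[[0, 0.135, 0.02], [0, 0, -0.0833], 0.3], [[0, 0.135, 0.02], [0, 0, -0.0833], 0.3], [[0, 0.135, 0], [0, 0, -0.0833], 0.3], [[0, 0.135, 0], [0, 0, -0.0833], 0.3], [[0.1, 0, 0], [0, 0, -0.0833], 0.3], [[0.1, 0, 0], [0, 0, -0.0833], 0.3], [[0.1, 0, 0], [0, 0, -0.0833], 0.3], [[0.1, 0, 0], [0, 0, -0.0833], 0.3]])

```text
time_s: 14.95
ee_pos: [0.4802, 0.2968, 0.2486]
tcp_rot: [0.633, 0.314, 0.633, -0.316]
ft_force: [-0.1, 0.2, -0.7]
grip_width: 0.0594
```

>>> send_rows(moves=[[[0.06, 0, 0], [0, 0, -0.0833], 0.3], [[0.06, 0, 0], [0, 0, -0.0833], 0.3], [[0.058, 0.005, 0], [0, 0, -0.0833], 0.3], [[0, 0, 0], [0, 0, -0.0833], 0.3], [[0, 0, 0], [0, 0, 0], 0.3]])

```text
time_s: 15.45
ee_pos: [0.5152, 0.2978, 0.2485]
tcp_rot: [0.53, 0.466, 0.531, -0.468]
ft_force: [-0.3, 0.1, -0.3]
grip_width: 0.0599
```

```bash
python3 - <<'E'
from h import *
s=get_state();q=s['tcp_rot'];M=Rn.from_quat([*q[1:],q[0]]).as_matrix();print(s['time_s'],s['ee_pos'],M[:,:2],s['grip_width'])
m=camera_model('wrist');w=get_image('wrist')
f=np.load('fit.npy');F=(f[0,:2],f[0,2])
b=[(13,92,187),(25,92,187),(25,118,187),(13,118,187)]
p=proj('wrist',T(F,np.array(b)/1e3),m);print(p.round(1).tolist())
cv2.polylines(w,[p.round().astype(np.int32).reshape(-1,1,2)],True,(0,255,0),1)
p=proj('wrist',T(F,np.array([(5,-27,228),(50,-27,228),(50,52,228),(5,52,228)])/1e3),m);print(p.round(1).tolist())
cv2.polylines(w,[p.round().astype(np.int32).reshape(-1,1,2)],True,(255,0,255),1)
cv2.imwrite('pics/w7.png',w[:,:,::-1])
E
```

```text
15.45 [0.51520742 0.29778868 0.2485356 ] [[-0.00199615  0.99205578]
 [-0.00201079  0.12577896]
 [-0.99999599 -0.00223322]] 0.05991755763127849
[[270.9, 251.4], [289.2, 251.3], [289.4, 213.7], [270.5, 213.8]]
[[259.6, 439.9], [327.2, 439.5], [333.6, 343.1], [256.4, 343.4]]
```

View pics/w7.png

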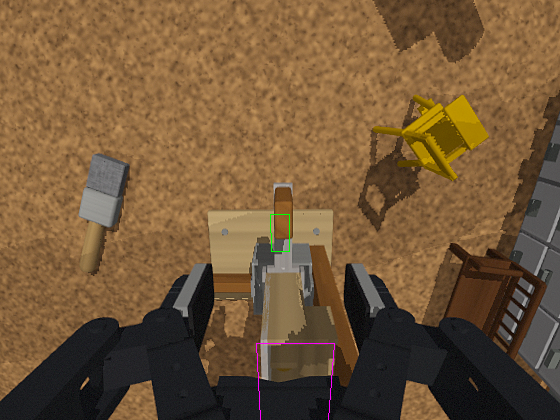

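The wrist view shows the gate handle at columns 274–293, with its near edge at row 243 against 251 predicted for a shut gate. So the gate is about 5–6 mm open and the handle about 2 mm further in +x. Now I'll grip it.

>>> send_rows(moves=[[[0.015, 0.02, -0.1], [0, 0, 0], 0.3], [[0, 0, -0.15], [0, 0, 0], 0.3], [[0, 0, -0.1], [0, 0, 0], 0.3], [[0, 0, -0.07], [0, 0, 0], 0.3], [[0, 0, -0.037], [0, 0, 0], 0.3], [[0, 0, 0], [0, 0, 0], 1], [[0, 0, 0], [0, 0, 0], 1], [[0, 0, 0], [0, 0, 0], 1]])

```text
time_s: 16.3
ee_pos: [0.5189, 0.3028, 0.1601]
tcp_rot: [0.531, 0.467, 0.531, -0.466]
ft_force: [0.0, 0.0, -0.2]
grip_width: 0.0168
```

>>> send_rows(moves=[[[0, 0, 0], [0, 0, 0], 1], [[0, 0, 0], [0, 0, 0], 1], [[0, 0, 0], [0, 0, 0], 1]])

```text
time_s: 16.6
ee_pos: [0.5176, 0.3031, 0.1602]
tcp_rot: [0.531, 0.466, 0.532, -0.466]
ft_force: [-6.8, -0.5, 5.7]
grip_width: 0.0105
```

Gripped. Now I'll push gently towards shut to find the stop.

>>> send_rows(moves=[[[0.0013, -0.01, 0], [0, 0, 0], 1], [[0.0013, -0.01, 0], [0, 0, 0], 1], [[0, 0, 0], [0, 0, 0], 1]])

```text
time_s: 16.9
ee_pos: [0.5181, 0.2995, 0.1602]
tcp_rot: [0.531, 0.467, 0.532, -0.466]
ft_force: [-6.6, 0.2, 5.0]
grip_width: 0.0111
```

>>> send_rows(moves=[[[0.0013, -0.005, 0], [0, 0, 0], 1], [[0, -0.005, 0], [0, 0, 0], 1], [[0, 0, 0], [0, 0, 0], 1]])

```text
time_s: 17.2
ee_pos: [0.5183, 0.2981, 0.1602]
tcp_rot: [0.531, 0.467, 0.532, -0.466]
ft_force: [-5.6, 1.5, 4.7]
grip_width: 0.011
```

>>> send_rows(moves=[[[0.0013, -0.005, 0], [0, 0, 0], 1], [[0, -0.005, 0], [0, 0, 0], 1], [[0, 0, 0], [0, 0, 0], 1]])

```text
time_s: 17.5
ee_pos: [0.5182, 0.298, 0.1602]
tcp_rot: [0.531, 0.467, 0.533, -0.465]
ft_force: [-5.2, 7.9, 1.7]
grip_width: 0.0111
```

The shut stop is felt at TCP y = 0.298, so the gate started about 5 mm open. Target for 55–56 mm of travel is y ≈ 0.353.

>>> send_rows(moves=[[[-0.005, 0.04, 0], [0, 0, 0], 1], [[-0.005, 0.04, 0], [0, 0, 0], 1], [[-0.005, 0.04, 0], [0, 0, 0], 1], [[-0.005, 0.04, 0], [0, 0, 0], 1], [[-0.005, 0.04, 0], [0, 0, 0], 1], [[-0.005, 0.04, 0], [0, 0, 0], 1], [[-0.005, 0.03, 0], [0, 0, 0], 1], [[0, 0, 0], [0, 0, 0], 1]])

```text
time_s: 18.3
ee_pos: [0.5113, 0.3503, 0.1602]
tcp_rot: [0.531, 0.466, 0.532, -0.466]
ft_force: [-6.5, 1.2, 6.3]
grip_width: 0.0109
```

>>> send_rows(moves=[[[-0.002, 0.013, 0], [0, 0, 0], 1], [[0, 0, 0], [0, 0, 0], 1], [[0, 0, 0], [0, 0, 0], 1], [[0, 0, 0], [0, 0, 0], 1], [[0, 0, 0], [0, 0, 0], 1], [[0, 0, 0], [0, 0, 0], 1]])

```text
time_s: 18.9
ee_pos: [0.5111, 0.3521, 0.1602]
tcp_rot: [0.531, 0.466, 0.532, -0.466]
ft_force: [-6.8, -0.9, 5.5]
grip_width: 0.0107
```

```bash
python3 - <<'E'
from h import *
f=np.load('fit.npy');F=(f[0,:2],f[0,2])
print(get_state()['ee_pos'])
a=np.load('pics/t6.npy').astype(int);b=get_image('top');cv2.imwrite('pics/t8.png',b[:,:,::-1]);b=b.astype(int)
for i,y in enumerate((-12.5,12.5,37.5)):
    for z in(.154,.172):
        p=proj('top',T(F,[.019,y/1e3,z+.009]))[0].round().astype(int);sl=np.s_[p[1]-2:p[1]+3,p[0]-2:p[0]+3]
        print('lane',i+1,z,p,'before',a[sl].mean((0,1)).round(),'now',b[sl].mean((0,1)).round())
E
```

```text
[0.51105455 0.35206976 0.16021532]
lane 1 0.154 [232 212] before [135. 113.  70.] now [95. 86. 72.]
lane 1 0.172 [231 212] before [127. 104.  59.] now [87. 80. 67.]
lane 2 0.154 [221 213] before [110.  88.  47.] now [95. 91. 83.]
lane 2 0.172 [220 213] before [105.  83.  42.] now [111. 104.  90.]
lane 3 0.154 [211 215] before [92. 77. 48.] now [94. 79. 50.]
lane 3 0.172 [210 214] before [84. 66. 33.] now [85. 68. 35.]
```

Lanes 1 and 2 have lost their brass colour and lane 3 is unchanged. Now I'll push the gate shut.

>>> send_rows(moves=[[[0.005, -0.04, 0], [0, 0, 0], 1], [[0.005, -0.04, 0], [0, 0, 0], 1], [[0.005, -0.04, 0], [0, 0, 0], 1], [[0.005, -0.04, 0], [0, 0, 0], 1], [[0.005, -0.04, 0], [0, 0, 0], 1], [[0.005, -0.04, 0], [0, 0, 0], 1], [[0.005, -0.03, 0], [0, 0, 0], 1], [[0, -0.01, 0], [0, 0, 0], 1]])

```text
time_s: 19.75
ee_pos: [0.5182, 0.298, 0.1603]
tcp_rot: [0.531, 0.467, 0.533, -0.465]
ft_force: [-3.5, 12.4, 1.3]
grip_width: 0.0111
```

>>> send_rows(moves=[[[0, -0.004, 0], [0, 0, 0], 1], [[0, 0, 0], [0, 0, 0], 1]])

```text
time_s: 19.95
ee_pos: [0.5182, 0.298, 0.1603]
tcp_rot: [0.531, 0.467, 0.533, -0.464]
ft_force: [-3.5, 10.8, 1.2]
grip_width: 0.0108
```

>>> send_rows(moves=[[[0, 0, 0], [0, 0, 0], 0.8], [[0, 0, 0], [0, 0, 0], 0.4], [[0, 0, 0], [0, 0, 0], 0.2], [[0, 0, 0.1], [0, 0, 0], 0.2], [[0, 0, 0.2], [0, 0, 0], 0.2], [[0, 0.05, 0.2], [0, 0, 0], 0.2], [[-0.1, 0.1, 0.1], [0, 0, 0], 0.2], [[-0.1, 0.2, 0], [0, 0, 0], 0.2]])

```text
time_s: 20.75
ee_pos: [0.4816, 0.3625, 0.2835]
tcp_rot: [0.531, 0.471, 0.529, -0.466]
ft_force: [0.9, 2.1, -0.5]
grip_width: 0.0685
```

>>> send_rows(moves=[[[-0.1, 0.2, 0], [0, 0, 0], 0.2], [[-0.15, 0.2, 0], [0, 0, 0], 0.2], [[-0.15, 0.2, 0], [0, 0, 0], 0.2], [[-0.15, 0.15, 0], [0, 0, 0], 0.2], [[-0.15, 0.1, 0], [0, 0, 0], 0.2], [[0, 0, 0], [0, 0, 0], 0.2]])

```text
time_s: 21.35
ee_pos: [0.3331, 0.538, 0.2786]
tcp_rot: [0.532, 0.464, 0.534, -0.465]
ft_force: [0.2, 0.5, 1.2]
grip_width: 0.0685
```

```bash
python3 - <<'E'
from h import *
f=np.load('fit.npy');t,th=f[0,:2],f[0,2]
R=np.array([[np.cos(th),-np.sin(th)],[np.sin(th),np.cos(th)]])
s=get_state();print(s['time_s'],s['ee_pos'])
b=get_image('top');sd=get_image('side')
np.save('pics/t9.npy',b);np.save('pics/s9.npy',sd)
h=cv2.cvtColor(b,cv2.COLOR_RGB2HSV).astype(int)
for r in(232,240,248):
    x=np.where(h[r,225:250,1]>128)[0]+225;print('pail handle',r,x.min(),x.max())
x=np.where((h[219,165:195,1]>135))[0]+165;print('gate handle cols',x.min(),x.max(),'feeder y at .187',[(R.T@(plane('top',(c,218.5),.187)[:2]-t))[1].round(4) for c in(x.min()-.5,x.max()+.5)])
for i,y in enumerate((-12.5,12.5,37.5)):
    p=proj('top',T((t,th),[.019,y/1e3,.175]))[0].round().astype(int);print('lane',i+1,b[p[1]-2:p[1]+3,p[0]-2:p[0]+3].mean((0,1)).round())
# change against the first pictures
for n,im,a in(('top',b,np.load('pics/top.npy')),('side',sd,np.load('pics/side.npy'))):
    d=(cv2.absdiff(cv2.GaussianBlur(im,(3,3),0),cv2.GaussianBlur(a,(3,3),0)).max(2)>45).astype(np.uint8)
    nn,l,st,ce=cv2.connectedComponentsWithStats(d);print(n,[(*st[i].tolist(),im[l==i].mean(0).round().astype(int).tolist()) for i in range(1,nn) if st[i,4]>12])
    hh=cv2.cvtColor(im,cv2.COLOR_RGB2HSV);k=cv2.inRange(hh,(19,120,90),(32,255,255));nn,l,st,ce=cv2.connectedComponentsWithStats(k);print(n,'brass',[st[i].tolist() for i in range(1,nn) if st[i,4]>5])
E
```

```text
21.35 [0.33314334 0.53804852 0.27859114]
pail handle 232 233 236
pail handle 240 234 237
pail handle 248 235 238
gate handle cols 175 187 feeder y at .187 [np.float64(0.1187), np.float64(0.0887)]
lane 1 [107. 101.  96.]
lane 2 [99. 96. 92.]
lane 3 [84. 66. 33.]
top [(221, 208, 33, 18, 207, [101, 93, 78]), (218, 211, 5, 5, 16, [93, 91, 90]), (377, 211, 6, 21, 46, [54, 54, 54]), (233, 227, 28, 29, 338, [113, 91, 64]), (385, 237, 8, 4, 17, [150, 116, 81]), (390, 237, 16, 26, 227, [154, 120, 84]), (372, 239, 19, 23, 310, [148, 114, 80]), (368, 243, 3, 7, 13, [158, 123, 87]), (391, 244, 4, 6, 15, [158, 122, 86]), (369, 251, 3, 9, 14, [158, 123, 86]), (29, 272, 146, 148, 4052, [62, 58, 52]), (181, 277, 305, 136, 7846, [87, 66, 45]), (14, 289, 9, 15, 106, [72, 67, 58]), (185, 294, 50, 33, 627, [95, 78, 61]), (0, 298, 6, 10, 37, [39, 39, 28]), (0, 324, 99, 96, 4173, [149, 140, 123]), (133, 341, 263, 53, 6708, [145, 116, 87]), (0, 408, 27, 12, 192, [66, 48, 30])]
top brass [[147, 151, 35, 35, 464]]
side [(49, 0, 9, 17, 110, [65, 60, 50]), (73, 0, 32, 51, 725, [107, 81, 59]), (121, 0, 53, 66, 1711, [39, 38, 35]), (82, 55, 19, 21, 268, [98, 100, 93]), (30, 67, 13, 19, 177, [73, 66, 54]), (44, 128, 17, 82, 506, [78, 68, 54]), (96, 170, 45, 232, 6507, [171, 134, 97]), (224, 178, 48, 38, 879, [99, 83, 66]), (128, 187, 79, 233, 8675, [94, 69, 47]), (229, 206, 26, 26, 246, [136, 111, 78]), (59, 210, 9, 6, 40, [162, 121, 83]), (72, 221, 14, 51, 115, [91, 78, 61]), (270, 222, 5, 4, 13, [106, 77, 52]), (46, 255, 6, 18, 44, [42, 41, 30]), (0, 293, 16, 8, 73, [161, 119, 82]), (258, 304, 58, 62, 1701, [170, 125, 85]), (29, 360, 3, 7, 14, [111, 104, 87]), (22, 373, 11, 47, 167, [93, 67, 45])]
side brass [[271, 125, 20, 24, 230]]
```

The pail handle hasn't moved, the gate handle is back at the shut position, and lanes 1 and 2 are empty while lane 3 is unchanged. One more check compares pictures from before and after the gate motion for spilled feet.

```bash
python3 - <<'E'
from h import *
b=np.load('pics/t9.npy');a=np.load('pics/t6.npy')
def D(im,a,th,mn):
    d=(cv2.absdiff(cv2.GaussianBlur(im,(3,3),0),cv2.GaussianBlur(a,(3,3),0)).max(2)>th).astype(np.uint8)
    nn,l,st,ce=cv2.connectedComponentsWithStats(d);return [(*st[i].tolist(),a[l==i].mean(0).round().astype(int).tolist(),im[l==i].mean(0).round().astype(int).tolist()) for i in range(1,nn) if st[i,4]>=mn]
print('top t6->t9',D(b,a,35,8))
s6=cv2.resize(cv2.imread('pics/s6.png')[:,:400,::-1],(100,100),interpolation=cv2.INTER_AREA)
s9=np.load('pics/s9.npy')[130:230,215:315]
print('side crop',D(s9,s6,30,6))
print('side (270,222) on z=.01',plane('side',(272,224),.009))
E
```

```text
top t6->t9 [(228, 209, 5, 6, 22, [117, 94, 47], [94, 91, 89]), (217, 211, 6, 5, 25, [103, 82, 40], [94, 91, 90]), (238, 212, 5, 6, 27, [131, 131, 128], [82, 78, 71]), (186, 216, 3, 4, 9, [102, 98, 95], [63, 47, 34]), (224, 221, 13, 5, 46, [80, 82, 81], [83, 66, 32]), (157, 241, 106, 179, 8616, [145, 137, 120], [132, 103, 73]), (197, 251, 3, 5, 10, [111, 104, 90], [158, 123, 86]), (308, 259, 232, 161, 9301, [93, 71, 50], [149, 116, 83]), (28, 271, 147, 149, 4660, [145, 112, 78], [67, 63, 56]), (284, 271, 21, 13, 196, [118, 115, 113], [176, 173, 169]), (243, 285, 229, 127, 8662, [145, 111, 78], [89, 67, 46]), (13, 289, 10, 16, 128, [12, 12, 13], [71, 66, 58]), (0, 297, 7, 11, 53, [93, 92, 88], [45, 44, 34]), (239, 321, 58, 77, 935, [83, 78, 67], [137, 114, 88]), (0, 324, 106, 96, 4147, [106, 79, 54], [149, 141, 124]), (34, 355, 6, 4, 14, [157, 122, 85], [115, 108, 94]), (362, 388, 26, 5, 64, [92, 69, 48], [146, 112, 79]), (339, 391, 10, 4, 37, [158, 150, 133], [104, 99, 87]), (278, 405, 9, 15, 46, [133, 126, 110], [86, 84, 67]), (311, 415, 7, 5, 25, [107, 100, 87], [48, 46, 36])]
side crop [(0, 0, 3, 15, 42, [90, 66, 47], [177, 130, 88]), (46, 2, 8, 13, 60, [118, 98, 69], [152, 126, 89]), (44, 42, 6, 3, 11, [154, 118, 85], [114, 96, 79]), (26, 76, 40, 18, 180, [114, 93, 66], [146, 121, 86]), (58, 95, 3, 2, 6, [95, 68, 46], [138, 100, 69])]
side (270,222) on z=.01 [0.54074946 0.10393593 0.009     ]
```

```bash
python3 -c "
from cell import *
print(get_state()['time_s'],close_job())"
```

```text
the job is handed in; nothing more can be done
21.45 None
```

The pail is hanging on the slanted hook, handle to the front, with feet from the first two lanes in it. I handed the job in at about 21.5 s of the 69 s allowed.

**What I did**
- **Pail:** The jaws left no room for fingers around the handle. I gripped the pail by its body, lifted it straight out, turned it half round and set it on the desk. I then regrasped it by the handle and hung it before touching the gate.
- **Gate:** It started about 5 mm open. I pushed it to its shut stop first to set the zero, opened it about 54.5 mm, then pushed it back to the same stop with 11–12 N of contact.

**Last checks**
- **Lanes:** In the top picture, lanes 1 and 2 are empty and lane 3 looks the same as before.
- **Feet:** Brass colour is now visible inside the pail, and nothing that looks like a spilled foot shows on the desk. I could not count the four feet, because the hopper hides most of the pail.
- **Pail:** The handle sits in exactly the same pixels as before the gate was opened.
- **Other things:** The picture comparison showed no change to the furniture or other objects. Around the wax tin and brush the arm's shadow changed, so the check is less certain there.

**Disagreements**
- **Pail position:** It hangs about 3 mm to the lane-1 side of centre by camera. By the gripper's position it was nearer 2 mm.
- **Grip point:** My estimate of the grip point along the handle was about 4 mm out. It showed as light contact with the post (about 10 N) while hanging.

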